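# Clamp a bar in the bench thickness gauge with the ratchet

## Robot

A 7-joint arm with a two-finger parallel gripper is mounted at the origin on a cart in front of the work surface, level with it; the furniture and walls round the work are solid. World frame = base frame: x ahead of the robot, y to its left, z up, the work surface at z = 0. Lengths are in m, angles in rad, forces in N, time in s.
With the tool pointing down it reaches from about 0.4 to 0.85 m from the base axis. Payload 4.5 kg.
Tool frame: the origin (TCP) lies at the very end of the fingers, on their centre line; the grasp point (between the pads) lies 19 mm behind it (tcp_to_grasp is the z of the grasp point in the tool frame, in m); z points along the fingers, y is the line along which they close (so a half turn about z gives the same grasp; the last joint's range is limited). The gripper opens to 88 mm and grips with 3 to 60 N. Pads are 18 mm wide; open, the fingers measure 123 mm over their backs; the gripper's body (75 mm by 187 mm) begins 45 mm behind the grasp point.
Start: joints at [-1.27, 0.689, -0.195, 1.565, 0.157, 0.902, -0.215], TCP at [0.165, 0.603, 0.239] pointing down, gripper open.
Joint ranges: [-3.01, 3.01], [-0.46, 2.08], [-1.47, 1.51], [0.13, 2.56], [-1, 4.14], [0.04, 2.09], [-2.66, 2.66]. Speed limits (rad/s): [2.57, 2.57, 3.14, 3.14, 3.14, 3.14, 3.14].

## Interface

Orientations are given as a unit quaternion [x, y, z, w].
In Python, from plant import * gives the robot as it stands. The module is installed in compiled form; this text tells all that it offers.
- The arm moves only by the shell command python3 -m jog 'ROWS' [OPENING] [FORCE]. ROWS is JSON, a list that holds one entry, the list of rows, each a list of 6 numbers: the shift along the tool's x, y, z in m, then the turn, a rotation vector about the tool's x, y, z in rad. In form: [[[dx, dy, dz, ax, ay, az], ...]]. A call has 1 to 12 rows; each row shifts and turns the commanded pose from where the row before left it, along the tool's axes as they then stand; what a row does not reach is not made up. A row lasts 1/8 s, in which the tool goes at most 62.5 mm and 10.7 degrees, less where a joint would pass 70% of its speed; a pose out of reach is approached as far as the arm can. A call with a gripper value outside its range is refused whole. OPENING is the finger opening in m, from 0 to 0.0881, set as the call begins (- or left out, the last holds). The fingers move at their own pace and stop on an object; FORCE is the grip in N (left out, the last holds). Time passes only in rows, so rows that do not move let the fingers close. It gives the time, the measured TCP pose, the force, the opening and the grip force at its end, in the units of the state.
- get_state(): the state, without advancing time (a new reading comes with each control period).
- snapshot(name): name is "side" or "top" or "wrist"; returns a dict with "frame" (480x640x3 uint8, red, green, blue), "mtx" (3x3 intrinsics, pixels), "xyz" and "orientation" of the camera in the world; the wrist camera has in their place "mount" (4x4, takes a point from camera to tool coordinates, whose origin is the TCP and whose axes are the flange's). Camera axes: x right, y down, z forward; pixel columns grow to the right and rows downward; lengths in m; the calibration is good to about 2 mm. A picture is of the moment at which its call begins: read the wrist's pose just before it. There is no depth.
- finish_job(): hands the job in; it is judged then, once.
The state is a dict: "clock": time; "q": joint angles; "qd": joint speeds; "joint_torque": joint torques, N m; "tool_pos": TCP position; "eef_rot": TCP orientation; "contact_force": force on the tool from outside, world axes, zero at the start; "moment": the same for the moment, N m; "opening": opening from 0.0 (shut) to 1.0 (fully open); "finger_force": force on a finger pad.
Only numpy, scipy, OpenCV 4.12 (cv2) and the standard library are available. Lean on these libraries where they do the work, as an engineer would, in place of code of your own. Each camera call takes 0.05 s, during which the arm holds its last target. There are 200 camera calls.

## Task

Lay the flat aluminium bar flat on the table of the bench thickness gauge so that the spindle stands over it, and let go of it. Then turn only the ratchet knob on top, clockwise seen from above, until the spindle has closed on the bar and you feel the knob slip clearly (its mark leaves the thimble's mark), stopping within a sixth of a turn of slipping. Leave the bar clamped with your hand off everything, and the tape roll and small tin where they are.

Things in the scene. Friction and masses are not known exactly. Their poses are not given: they have to be found in the camera images.
- stand: bench thickness gauge, screwed down; base a dark steel plate 190 (x) x 80 x 24 mm, its flat top is the table. Origin: centre of its underside; +x points from the open mouth to the column (46 mm wide, x = 67 to 93 mm). Overarm 36 mm wide, z = 72 to 98 mm, from the column to x = 22 mm. Spindle, thimble and knob share the upright axis x = 40 mm, y = 0; knob top at z = 164 mm
- anvil (a point): the spot of the table right under the spindle, on its surface (24 mm above the bench). The steel spindle, 10 mm in diameter, goes down without turning, 6 mm per rad that the thimble turns clockwise, and stays where it is left; its flat lower face starts 18 to 27 mm above the table (where exactly differs)
- knob_center (a point): mid-height centre of the ratchet knob: dark steel knurled cylinder 24 mm in diameter and 34 mm tall, right above the thimble (its lower end is at z = 130 mm). It turns in place, neither rising nor sinking, with no end stop. Turning it takes 0.05 N m while the spindle runs free, 0.2 when the knob slips; after slipping, a held knob keeps pushing back by about 0.1 N m
- thimble_mark (a point): mark on the thimble (steel cylinder 30 mm in diameter, 28 mm tall, straight below the knob): the point of its top end 6 mm off the axis, in line with the black line down its side. Turning the thimble itself bypasses the ratchet and would overload the bar
- knob_mark (a point): mark on the ratchet knob: the point of its lower end 6 mm off the axis, in line with the white line down its side and across its top. It stands over the thimble's mark until the knob slips, then runs ahead of it clockwise
- bar_center (a point): centre of the flat aluminium bar, 130 mm long (its x) x 16 wide (y) x 10 thick, 56 g, lying flat on the bench; both ends are alike. Clamped, it lies flat on the gauge's table with the spindle on it, near the middle of its width; hold it near one end, so that the hand stays about 85 mm in front of the axis, clear of overarm and knob
- tape_black: roll of black tape, 62 mm across, 18 mm high, a bystander; origin under its centre
- flux_tin: round tin, 57 mm across, 20 mm high, a bystander; origin under its centre

How it is judged:
On the way, in this order (a step that is already met when the one before it is completed fails the run):
1. the bar lies flat on the table under the spindle, let go (x of anvil in the frame of bar_center between -0.061 and 0.061 m and y of anvil in the frame of bar_center between -0.008 and 0.008 m and angle between bar_center's own z axis and vertical below 0.08 rad and z of bar_center in the frame of stand below 0.033 m and contact force between the fingers and bar below 0.1 N and contact force between bar and stand above 0.1 N), for 0.2 s.
2. the spindle has closed on the bar and the knob has slipped (x of anvil in the frame of bar_center between -0.061 and 0.061 m and y of anvil in the frame of bar_center between -0.008 and 0.008 m and angle between bar_center's own z axis and vertical below 0.08 rad and z of bar_center in the frame of stand below 0.033 m and contact force between spindle and bar above 4 N and horizontal distance between knob_mark and thimble_mark between 0.0012 and 0.0065 m), for 0.2 s.
At the end, for the whole second after the job is handed in: The bar lies flat (0.08 rad) on the table, at rest, the spindle over it (8 mm of its middle line, 4 mm inside its ends) and pressing with over 4 N; the knob has slipped so that its mark is 1.2 to 6.5 mm from the thimble's mark (0.2 to 1.15 rad) (all of step 2 and contact force between the fingers and bar below 0.1 N and linear speed of bar below 0.02 m/s); the robot touches nothing.
It fails at once if the knob is turned on by more than a sixth of a turn (1.15 rad) after it slips (horizontal distance between knob_mark and thimble_mark above 0.0065 m).
It fails at once if the spindle presses on the bar with over 40 N (overtightened, not by the ratchet) (contact force between spindle and bar above 40 N).
It fails at once if the tape roll or the tin is moved by over 30 mm (distance of any of tape_black, flux_tin from where it was at the start of the episode above 0.03 m).
It also fails if it takes over 72 s, if anything falls off the work surface, if the arm or the gripper's body presses on something with over 40 N, if the wrist force passes 120 N, or if a joint passes its speed limit or range.

## Working session

There is one attempt and no reset: what is moved stays moved. The work goes in short steps, Python scripts to look and compute and a shell command to move; the robot and the scene stay as the last step left them, time stands still between calls to the robot, and variables do not carry over. Pictures are saved under pics/ and viewed, at most 10 in all, crops included, and the job is handed in when it is done.

```bash
mkdir -p pics
python3 - <<'E'
from plant import *
import cv2, json
s=get_state(); print({k:(v.tolist() if hasattr(v,'tolist') else v) for k,v in s.items()})
for n in ("side","top"):
    d=snapshot(n); cv2.imwrite(f"pics/{n}0.png",d["frame"][:,:,::-1]); print(n,d["mtx"],d["xyz"],d["orientation"])
print(snapshot("wrist")["mount"])
E
```

```text
{'clock': 0.0, 'q': [-1.2702240014228139, 0.6899875633056106, -0.1945307172551592, 1.5663710023393311, 0.15729450958860874, 0.9025066172006109, -0.21508328577372762], 'qd': [-0.001005098943705099, -0.00017628802940610117, 0.0008201491200893549, -0.00023956075937830274, -0.0005286815600509057, 0.0010523311908164587, 0.0006086657202518096], 'joint_torque': [0.00044803422497352585, -52.756630182266235, -1.267077885568142, -15.34264862537384, -0.05266879918053746, 0.006731966568622738, 0.00017982322788157035], 'tool_pos': [0.164629348596717, 0.6022514586156233, 0.23790104730640213], 'eef_rot': [0.13293445621240005, 0.9911243851235667, -0.0009378411835723569, -6.339447712654781e-05], 'contact_force': [0.048003745745556686, 0.7409784107738648, 0.3777963040537382], 'moment': [0.023991978297063114, -0.013412696582030351, -0.0010624024437278828], 'finger_force': 0.0, 'opening': 0.9998419465590086}
side [[554.00180669   0.         319.16964704]
 [  0.         554.00180669 233.94353789]
 [  0.           0.           1.        ]] [ 0.10675595 -0.77627769  0.74291941] [ 0.85562698 -0.23678369  0.11315899 -0.4461289 ]
top [[484.25499504   0.         316.53833033]
 [  0.         484.25499504 242.20847135]
 [  0.           0.           1.        ]] [ 0.43452678 -0.02019986  1.23211733] [-0.70317352  0.70801092 -0.04770305  0.04463126]
[[ 7.78735784e-05 -9.51757343e-01 -3.06851680e-01  8.10161932e-02]
 [ 9.99999900e-01 -6.09696356e-05  4.42891070e-04  5.98176153e-04]
 [-4.40233464e-04 -3.06851684e-01  9.51757243e-01 -1.46333578e-01]
 [ 0.00000000e+00  0.00000000e+00  0.00000000e+00  1.00000000e+00]]
```

View pics/top0.png

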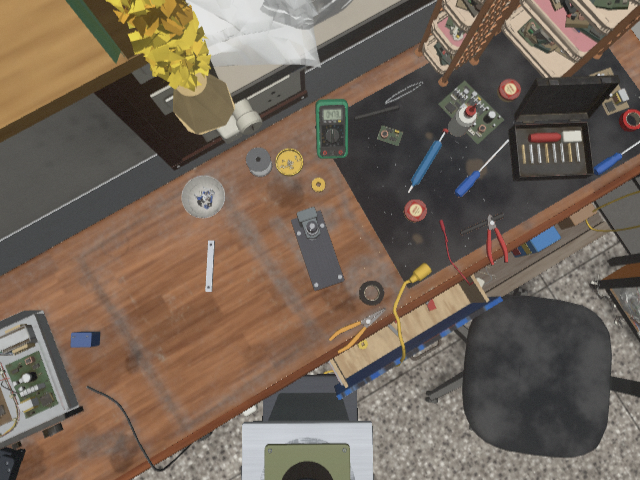

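View pics/side0.png

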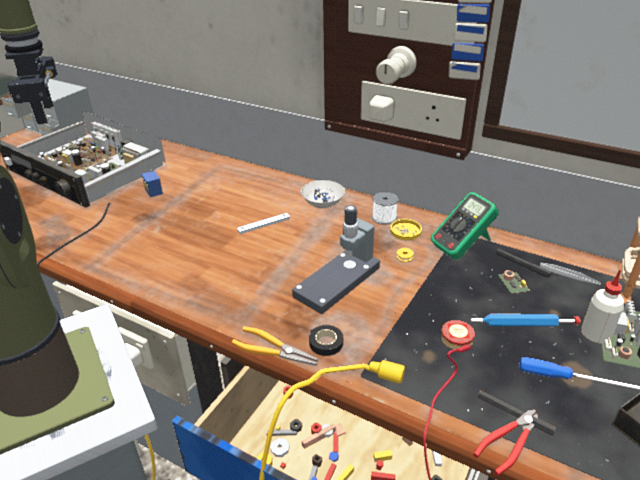

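```bash
cat > h.py <<'E'
from plant import *
import cv2, numpy as np
from scipy.spatial.transform import Rotation as R
def cam(n):
    s=get_state(); d=snapshot(n); K=np.array(d["mtx"])
    if n=="wrist":
        T=np.eye(4);T[:3,:3]=R.from_quat(s["eef_rot"]).as_matrix();T[:3,3]=s["tool_pos"]; T=T@np.array(d["mount"])
        return d["frame"][:,:,::-1].copy(),K,T[:3,:3],T[:3,3]
    return d["frame"][:,:,::-1].copy(),K,R.from_quat(d["orientation"]).as_matrix(),np.array(d["xyz"])
def p2w(c,uv,z):
    _,K,Rm,t=c; r=Rm@np.linalg.inv(K)@np.array([uv[0],uv[1],1.]); return t+r*(z-t[2])/r[2]
def w2p(c,p):
    _,K,Rm,t=c; q=K@(Rm.T@(np.array(p)-t)); return q[:2]/q[2]
E
python3 - <<'E'
from h import *
c=cam("top"); g=cv2.cvtColor(c[0],cv2.COLOR_BGR2GRAY); hsv=cv2.cvtColor(c[0],cv2.COLOR_BGR2HSV)
m=((hsv[...,1]<60)&(g>120)).astype(np.uint8); k=np.zeros_like(m);k[230:300,195:225]=1
r=cv2.minAreaRect(cv2.findNonZero(m*k)); print(r)
b=cv2.boxPoints(r); print([p2w(c,x,.01).round(4) for x in b], p2w(c,r[0],.01))
cr=cv2.resize(c[0][200:300,280:390],None,fx=5,fy=5,interpolation=cv2.INTER_CUBIC); cv2.imwrite("pics/crop1.png",cr)
print(p2w(c,(372,293),.018))
E
```

```text
((209.2709197998047, 265.48760986328125), (6.315104961395264, 51.30348205566406), 3.094058036804199)
[array([0.4736, 0.2554, 0.01  ]), array([0.6034, 0.2513, 0.01  ]), array([0.6024, 0.2353, 0.01  ]), array([0.4727, 0.2396, 0.01  ])] [0.53757396 0.24541781 0.01      ]
[ 0.46532094 -0.16354815  0.018     ]
```

View pics/crop1.png

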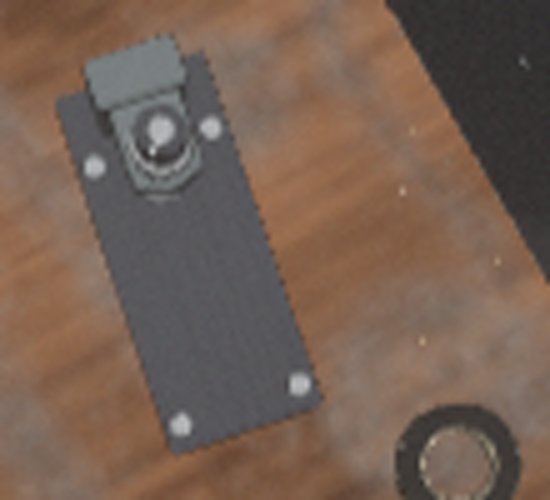

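Run:
```python
from h import *
c=cam("top")
P=np.array([p2w(c,((u+.5)/5-.5+280,(v+.5)/5-.5+200),.024)[:2] for u,v in [(172,453),(322,403),(205,53),(57,103)]])
print(P, [np.linalg.norm(P[i]-P[i-1]) for i in range(4)])
# fit model
M=np.array([[-95,40],[-95,-40],[95,-40],[95,40]])/1e3
A=P-P.mean(0); H=M.T@A; yaw=np.arctan2(H[0,1]-H[1,0],H[0,0]+H[1,1]); print("centre",P.mean(0),"yaw",yaw)
d=np.array([np.cos(yaw),np.sin(yaw)]); ax=P.mean(0)+.04*d; print("axis",ax, "grasp",ax-.085*d)
# check axis with knob top
print("knob top px",w2p(c,[*ax,.164]), "seen",(160/5+280,128/5+200), p2w(c,((160.5)/5-.5+280,128.5/5-.5+200),.164))
print(R.from_quat(get_state()["eef_rot"]).as_matrix().round(4))
```

```text
[[ 0.47309722 -0.01886659]
 [ 0.49737719 -0.09375738]
 [ 0.67516171 -0.03691894]
 [ 0.6498871   0.03820754]] [np.float64(0.1857743735887733), np.float64(0.07872830919826684), np.float64(0.1866492511773339), np.float64(0.07926407070330317)]
centre [ 0.57388081 -0.02783384] yaw 0.31209191222593746
axis [ 0.61194854 -0.01555184] grasp [ 0.53105461 -0.0416511 ]
knob top px [312.03523218 225.79257483] seen (312.0, 225.6) [ 0.61329652 -0.01458709  0.164     ]
[[-9.646e-01  2.636e-01 -1.000e-04]
 [ 2.636e-01  9.646e-01 -8.000e-04]
 [-1.000e-04 -8.000e-04 -1.000e+00]]
```

```bash
python3 -m jog '[[[-0.0415,-0.0256,0.0118,0,0,0],[-0.0415,-0.0256,0.0118,0,0,0],[-0.0415,-0.0256,0.0118,0,0,0],[-0.0415,-0.0256,0.0118,0,0,0],[-0.0415,-0.0256,0.0118,0,0,0],[-0.0415,-0.0256,0.0118,0,0,0],[-0.0415,-0.0256,0.0118,0,0,0],[-0.0415,-0.0256,0.0118,0,0,0],[-0.0415,-0.0256,0.0118,0,0,0],[-0.0415,-0.0256,0.0118,0,0,0],[0,0,0,0,0,-0.117],[0,0,0,0,0,-0.117]]]' 0.05
python3 -m jog '[[[0,0,0,0,0,0],[0,0,0,0,0,0]]]'
python3 - <<'E'
from h import *
c=cam("wrist"); cv2.imwrite("pics/w1.png",c[0]); print(get_state()["q"])
print(w2p(c,[.4976,.2467,.01]))
g=cv2.cvtColor(c[0],cv2.COLOR_BGR2HSV); m=((g[...,1]<45)&(g[...,2]>120)).astype(np.uint8)
n,l,st,ce=cv2.connectedComponentsWithStats(m)
for i in range(1,n):
    if st[i,4]>800:
        r=cv2.minAreaRect(cv2.findNonZero((l==i).astype(np.uint8))); print(st[i],r,[p2w(c,x,.01).round(4)[:2] for x in cv2.boxPoints(r)])
E
```

```text
clock: 1.75
tool_pos: [0.4981, 0.2457, 0.1204]
eef_rot: [0.015, 1.0, -0.0, -0.0]
contact_force: [0.1, 0.5, 0.1]
opening: 0.563
finger_force: 0.0
clock: 2.0
tool_pos: [0.4975, 0.2467, 0.1207]
eef_rot: [0.017, 1.0, 0.0, -0.0]
contact_force: [-0.8, -0.6, -0.6]
opening: 0.573
finger_force: 0.0
[-0.36950199  0.78032925 -0.29382348  1.87555467  0.40467174  0.54400528
  0.60418975]
[312.47224977 233.07070036]
[ 301  192   25  175 4028] ((313.0, 279.0), (174.0, 24.0), 90.0) [array([0.4699, 0.2404]), array([0.4704, 0.2557]), array([0.6005, 0.2523]), array([0.5999, 0.2346])]
[ 150  408  329   14 3679] ((314.0, 414.5), (13.0, 328.0), 90.0) [array([0.6335, 0.1175]), array([0.6422, 0.3683]), array([0.6545, 0.3694]), array([0.6456, 0.1156])]
[ 284  448  117   25 1888] ((342.0, 460.0), (116.0, 24.0), 0.0) [array([0.7002, 0.2163]), array([0.6756, 0.2177]), array([0.6788, 0.3098]), array([0.7035, 0.3105])]
```

View pics/w1.png

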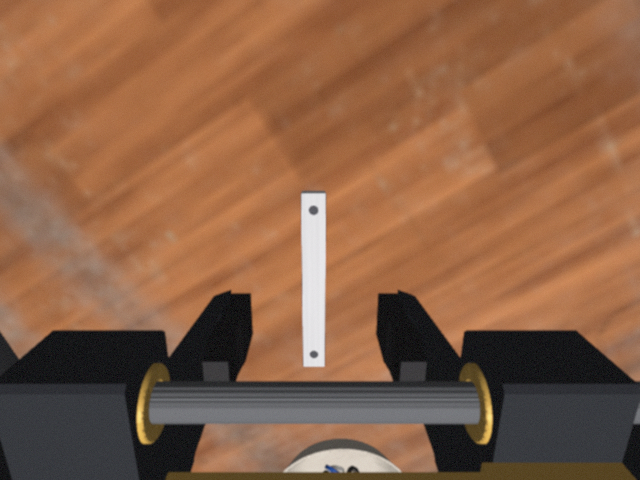

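The bar sits vertically in the wrist picture, columns 302–326, rows 192–366, centred between the fingers and aligned with them. I'll descend and grip.

```bash
python3 -m jog '[[[0,0,0.04,0,0,0],[0,0,0.04,0,0,0],[0,0,0.025,0,0,0],[0,0,0.0115,0,0,0],[0,0,0,0,0,0],[0,0,0,0,0,0]]]'
python3 -m jog '[[[0,0,0,0,0,0],[0,0,0,0,0,0],[0,0,0,0,0,0],[0,0,0,0,0,0],[0,0,0,0,0,0],[0,0,0,0,0,0]]]' 0 25
```

```text
clock: 2.8
tool_pos: [0.4982, 0.247, 0.0052]
eef_rot: [0.017, 1.0, 0.0, 0.001]
contact_force: [-0.7, -0.2, 0.3]
opening: 0.566
finger_force: 0.0
clock: 3.55
tool_pos: [0.4977, 0.2466, 0.0044]
eef_rot: [0.016, 1.0, 0.0, 0.0]
contact_force: [-0.2, -0.4, 2.7]
opening: 0.177
finger_force: 25.0
```

```bash
python3 -m jog '[[[0,0,-0.043,0,0,0],[0,0,-0.043,0,0,0],[0.0076,-0.0458,0,0,0,0],[0.0076,-0.0458,0,0,0,0],[0.0076,-0.0458,0,0,0,0],[0.0076,-0.0458,0,0,0,0],[0.0076,-0.0458,0,0,0,0],[0.0076,-0.0458,0,0,0,0],[0.0076,-0.0458,0,0,0,0],[0,0,0,0,0,-0.172],[0,0,0,0,0,-0.172]]]'
python3 -m jog '[[[0,0,0,0,0,0],[0,0,0,0,0,0],[0,0,0,0,0,0]]]'
python3 - <<'E'
from h import *
s=get_state();print(s["q"],s["tool_pos"]); M=R.from_quat(s["eef_rot"]).as_matrix().round(4); print(M)
t=np.array([.5297,-.0417,.0325]); print("to go tool",M.T@(t-s["tool_pos"]))
c=cam("side"); cr=cv2.resize(c[0][160:340,230:430],None,fx=3,fy=3,interpolation=cv2.INTER_CUBIC); cv2.imwrite("pics/s2.png",cr)
print("axis table px",w2p(c,[.6125,-.015,.024]),"knobtop",w2p(c,[.6125,-.015,.164]))
E
```

```text
clock: 4.92
tool_pos: [0.4338, -0.0729, 0.0901]
eef_rot: [-0.157, 0.988, -0.0, -0.0]
contact_force: [-0.5, 0.0, -0.4]
opening: 0.176
finger_force: 25.0
clock: 5.3
tool_pos: [0.4339, -0.0719, 0.0902]
eef_rot: [-0.154, 0.988, -0.0, -0.0]
contact_force: [0.2, 0.4, -0.6]
opening: 0.18
finger_force: 25.0
[ 0.22765013  0.76027084 -0.2700699   2.22874616  0.83270051  0.25124725
  1.09378677] [ 0.4339459  -0.07193388  0.09018421]
[[-9.523e-01 -3.052e-01 -0.000e+00]
 [-3.052e-01  9.523e-01 -1.000e-04]
 [ 0.000e+00 -0.000e+00 -1.000e+00]]
to go tool [-0.10041401 -0.00043243  0.05768119]
axis table px [349.47262441 262.91539199] knobtop [350.47164381 206.34340343]
```

View pics/s2.png

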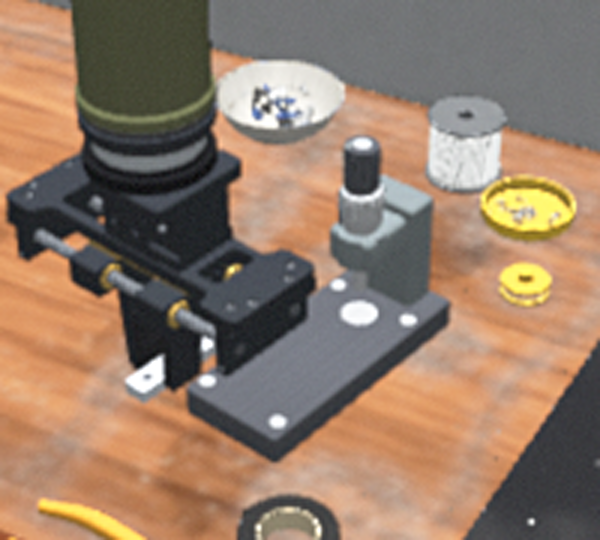

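The knob top shows at about (350.6, 208) and the white anvil spot at (349.7, 264) in full-frame pixels, both within 2 px of my estimate. The bar is held in line with the gauge. I'll go down, then in.

```bash
python3 -m jog '[[[0,0,0.03,0,0,0],[0,0,0.0275,0,0,0],[0,0,0,0,0,0],[-0.025,0,0,0,0,0],[-0.025,0,0,0,0,0],[-0.02,0,0,0,0,0],[-0.015,0,0,0,0,0],[-0.015,0,0,0,0,0],[0,0,0,0,0,0],[0,0,0,0,0,0]]]'
python3 - <<'E'
from h import *
for n in ("side","top"):
    c=cam(n)
    b=(300,190) if n=="side" else (270,180)
    cr=cv2.resize(c[0][b[1]:b[1]+110,b[0]:b[0]+100],None,fx=5,fy=5,interpolation=cv2.INTER_CUBIC)
    if n=="side": A=cr
cv2.imwrite("pics/s3.png",cv2.hconcat([A[:, :400],cr[:,:400]]))
E
```

```text
clock: 6.6
tool_pos: [0.5293, -0.042, 0.0345]
eef_rot: [-0.155, 0.988, 0.0, -0.001]
contact_force: [0.4, -0.6, -0.5]
opening: 0.18
finger_force: 25.0
```

View pics/s3.png

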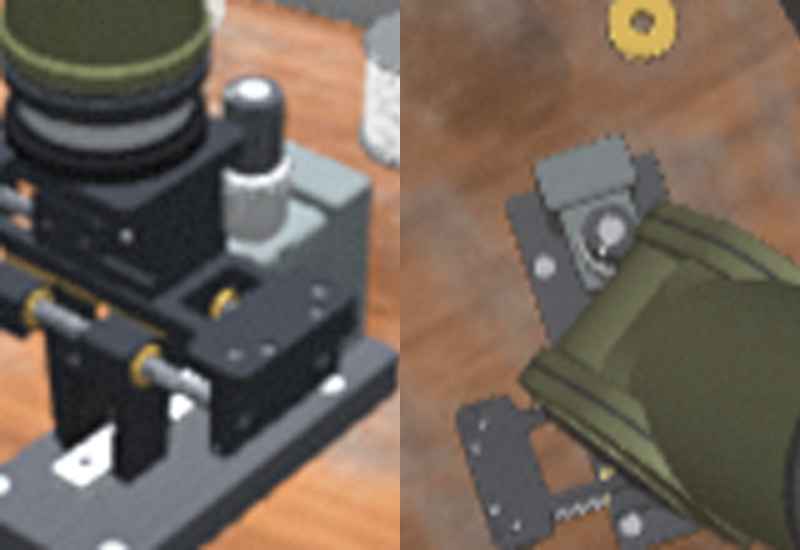

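The bar is in over the table under the arm and nothing has touched. I'll lower it and release.

```bash
python3 -m jog '[[[0,0,0.0025,0,0,0],[0,0,0.002,0,0,0],[0,0,0,0,0,0],[0,0,0,0,0,0]]]'; python3 -m jog '[[[0,0,0.001,0,0,0],[0,0,0,0,0,0],[0,0,0,0,0,0]]]'
```

```text
clock: 7.2
tool_pos: [0.5302, -0.0417, 0.0293]
eef_rot: [-0.155, 0.988, 0.0, -0.001]
contact_force: [-1.1, 0.4, -1.0]
opening: 0.175
finger_force: 25.0
clock: 7.58
tool_pos: [0.5303, -0.0417, 0.0284]
eef_rot: [-0.155, 0.988, 0.0, -0.001]
contact_force: [0.1, -0.1, -1.0]
opening: 0.173
finger_force: 25.0
```

```bash
python3 -m jog '[[[0,0,0,0,0,0],[0,0,0,0,0,0],[0,0,0,0,0,0],[0,0,0,0,0,0],[0,0,-0.03,0,0,0],[0.03,0,-0.03,0,0,0],[0.04,0,-0.04,0,0,0],[0.02,0,-0.05,0,0,0],[0,0,-0.04,0,0,0],[0,0,0,0,0,0],[0,0,0,0,0,0]]]' 0.04
python3 - <<'E'
from h import *
s=get_state();print(s["q"],s["tool_pos"])
c=cam("wrist"); cv2.imwrite("pics/w4.png",c[0])
t=cam("top"); 
print([w2p(c,p).round(1) for p in ([.6125,-.015,.164],[.5668,-.0297,.034],[.6125,-.015,.024])])
def show(c,b,w,h,f): return cv2.resize(c[0][b[1]:b[1]+h,b[0]:b[0]+w],None,fx=f,fy=f,interpolation=cv2.INTER_CUBIC)
s_=cam("side"); cv2.imwrite("pics/s4.png",cv2.hconcat([cv2.resize(c[0],(400,300)),show(s_,(290,190),80,60,5)]));
E
```

```text
clock: 8.95
tool_pos: [0.4445, -0.0697, 0.2181]
eef_rot: [-0.155, 0.988, 0.0, -0.001]
contact_force: [-0.1, -0.5, -0.3]
opening: 0.452
finger_force: 0.0
[ 0.54162114  0.59072519 -0.76262747  2.07743838  0.62548192  0.71683258
  1.25294784] [ 0.44453278 -0.06967134  0.21805103]
[array([313. , 514.1]), array([313.2, 341.7]), array([313.2, 378.7])]
```

View pics/s4.png

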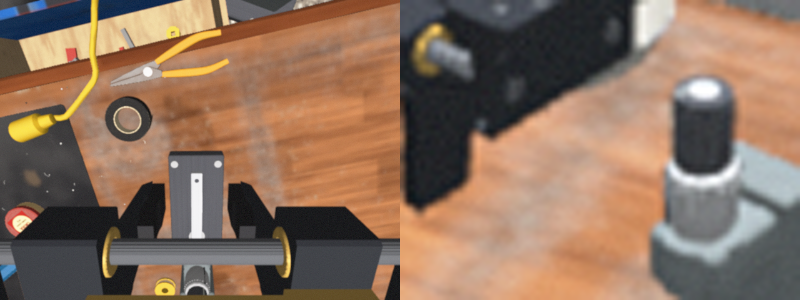

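The bar lies on the table in line with the spindle: bar and spindle both at about column 315 in the full wrist frame. I'll move above the knob, wound back anticlockwise to leave room for the clockwise turn.

```bash
python3 -m jog '[[[-0.0442,0.0002,-0.014,0,0,0],[-0.0442,0.0002,-0.014,0,0,0],[-0.0442,0.0002,0,0,0,0],[-0.0442,0.0002,0,0,0,0],[0,0,0,0,0,-0.18],[0,0,0,0,0,-0.18],[0,0,0,0,0,-0.18],[0,0,0,0,0,-0.18],[0,0,0,0,0,-0.18],[0,0,0,0,0,-0.18],[0,0,0,0,0,-0.18],[0,0,0,0,0,-0.18]]]' 0.05
python3 -m jog '[[[0,0,0,0,0,-0.18],[0,0,0,0,0,-0.18],[0,0,0,0,0,-0.18],[0,0,0,0,0,-0.18],[0,0,0,0,0,-0.18],[0,0,0,0,0,-0.18],[0,0,0,0,0,-0.18],[0,0,0,0,0,-0.18],[0,0,0,0,0,0],[0,0,0,0,0,0]]]'
python3 - <<'E'
from h import *
s=get_state();print(s["q"],s["tool_pos"],s["moment"]); print(R.from_quat(s["eef_rot"]).as_matrix().round(3))
c=cam("wrist"); cv2.imwrite("pics/w5.png",c[0]); print(w2p(c,[.6125,-.015,.164]))
E
```

```text
clock: 10.6
tool_pos: [0.6125, -0.0143, 0.2446]
eef_rot: [0.77, -0.638, -0.002, 0.001]
contact_force: [0.5, 0.2, -0.2]
opening: 0.568
finger_force: 0.0
clock: 11.85
tool_pos: [0.4506, 0.0964, 0.1346]
eef_rot: [0.992, -0.074, 0.096, 0.044]
contact_force: [0.6, 0.7, 0.7]
opening: 0.571
finger_force: 0.0
[ 0.31262396  1.10697566 -1.47165792  2.26067294  1.40762112  1.36570708
  2.65395997] [0.45060628 0.09643188 0.13460295] [0.09727894 0.31036693 0.03670483]
[[ 0.97  -0.156  0.185]
 [-0.139 -0.985 -0.102]
 [ 0.198  0.073 -0.978]]
[ 610.0180498  -250.27845078]
```

View pics/w5.png

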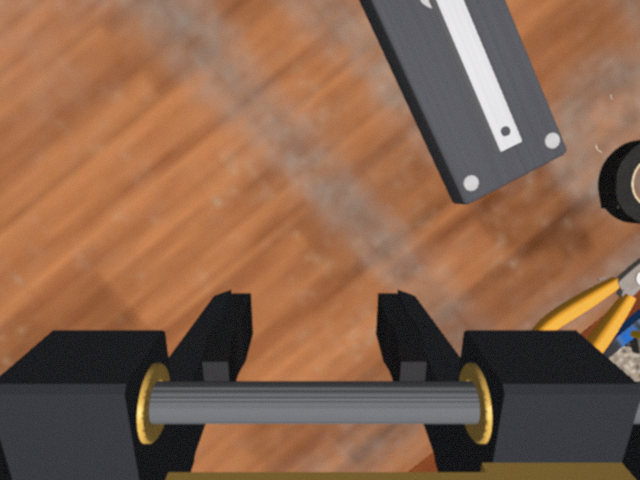

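The arm ran into the q7 limit because turning in −z raises q7, and it drifted to (0.45, 0.10), touching nothing. The picture shows the gauge and bar undisturbed at the top, the bar's near end at about (510, 140). Clockwise lowers q7, so I'll unwind and level the tool.

Run:
```python
from h import *
s=get_state(); M=R.from_quat(s["eef_rot"]).as_matrix()
print("up .115 in tool",M.T@[0,0,.115])
a=4.35; T=np.column_stack([[np.cos(a),np.sin(a),0],[np.sin(a),-np.cos(a),0],[0,0,-1]])
v=R.from_matrix(M.T@T).as_rotvec(); print(v,v/11)
```

```text
up .115 in tool [ 0.02278343  0.00838283 -0.11240838]
[-0.12500973 -0.20909079  1.77530675] [-0.01136452 -0.01900825  0.16139152]
```

```bash
python3 -m jog '[[[0.0114,0.0042,-0.0562,0,0,0],[0.0114,0.0042,-0.0562,0,0,0]]]'
python3 -m jog '[[[0,0,0,-0.0114,-0.019,0.1614],[0,0,0,-0.0114,-0.019,0.1614],[0,0,0,-0.0114,-0.019,0.1614],[0,0,0,-0.0114,-0.019,0.1614],[0,0,0,-0.0114,-0.019,0.1614],[0,0,0,-0.0114,-0.019,0.1614],[0,0,0,-0.0114,-0.019,0.1614],[0,0,0,-0.0114,-0.019,0.1614],[0,0,0,-0.0114,-0.019,0.1614],[0,0,0,-0.0114,-0.019,0.1614],[0,0,0,-0.0114,-0.019,0.1614],[0,0,0,0,0,0]]]'
python3 - <<'E'
from h import *
s=get_state(); M=R.from_quat(s["eef_rot"]).as_matrix();print(s["q"].round(3) if hasattr(s["q"],"round") else s["q"]); print(M.round(3)); print("to go",M.T@(np.array([.6125,-.015,.25])-s["tool_pos"]))
a=4.35; T=np.column_stack([[np.cos(a),np.sin(a),0],[np.sin(a),-np.cos(a),0],[0,0,-1]]); print(R.from_matrix(M.T@T).as_rotvec())
E
```

```text
clock: 12.15
tool_pos: [0.4194, 0.1117, 0.2206]
eef_rot: [0.988, -0.09, 0.117, 0.046]
contact_force: [1.0, 0.2, 1.7]
opening: 0.566
finger_force: 0.0
clock: 13.65
tool_pos: [0.4202, 0.1107, 0.2203]
eef_rot: [-0.557, 0.83, -0.016, 0.016]
contact_force: [0.1, 0.5, 0.2]
opening: 0.57
finger_force: 0.0
[ 0.351  0.731 -1.233  2.144  0.951  0.942  1.307]
[[-0.379 -0.924  0.045]
 [-0.925  0.379 -0.008]
 [-0.01  -0.044 -0.999]]
to go [ 0.04313973 -0.22672372 -0.02013521]
[-0.04433201  0.00906464 -0.02631887]
```

```bash
python3 -m jog '[[[0,0,-0.02,-0.044,0.009,-0.026],[0.0086,-0.0453,0,0,0,0],[0.0086,-0.0453,0,0,0,0],[0.0086,-0.0453,0,0,0,0],[0.0086,-0.0453,0,0,0,0],[0.0086,-0.0453,0,0,0,0],[0,0,0,0,0,0],[0,0,0,0,0,0]]]'
python3 - <<'E'
from h import *
s=get_state(); M=R.from_quat(s["eef_rot"]).as_matrix();print(s["q"].round(3)); print(M.round(3)); print("to go",M.T@(np.array([.6125,-.015,.25])-s["tool_pos"]))
c=cam("wrist"); cv2.imwrite("pics/w6.png",c[0]); print(w2p(c,[.6125,-.015,.164]))
E
```

```text
clock: 14.65
tool_pos: [0.6144, -0.0081, 0.2396]
eef_rot: [-0.57, 0.822, 0.001, -0.0]
contact_force: [-0.3, 1.3, 0.5]
opening: 0.565
finger_force: 0.0
[ 0.513  0.932 -1.213  1.57   0.899  1.287  1.945]
[[-0.351 -0.936 -0.002]
 [-0.936  0.351  0.001]
 [-0.     0.002 -1.   ]]
to go [ 0.00718486 -0.00059916 -0.01041361]
[310.29245439 236.56991289]
```

View pics/w6.png

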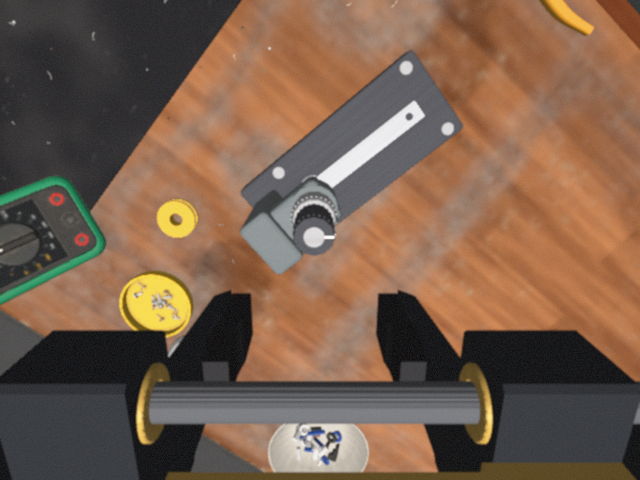

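Run:
```python
from h import *
c=cam("wrist"); s=get_state(); g=cv2.GaussianBlur(cv2.cvtColor(c[0],cv2.COLOR_BGR2GRAY),(3,3),0)
print(cv2.HoughCircles(g[205:275,280:355],cv2.HOUGH_GRADIENT,1,15,param1=120,param2=12,minRadius=5,maxRadius=24))
M=R.from_quat(s["eef_rot"]).as_matrix()
for uv in ((314,236.5),(314,236.5)):
    p=p2w(c,uv,.164); print(p,M.T@(p-s["tool_pos"]))
print(c[1][0,0])
```

```text
[[[33.5 18.5 19. ]
  [32.5 36.5 13.2]
  [61.5  2.5 10.3]]]
[ 0.61030472 -0.01387744  0.164     ] [0.00719723 0.00132447 0.07592282]
[ 0.61030472 -0.01387744  0.164     ] [0.00719723 0.00132447 0.07592282]
408.5447728817851
```

The knob top is centred at (314, 236.5), in line with the finger midpoint at about column 314, with its white line pointing right. I'll shift 7 mm and descend round the knob.

```bash
python3 -m jog '[[[0.007,0.001,0,0,0,0],[0,0,0.04,0,0,0],[0,0,0.03,0,0,0],[0,0,0.02,0,0,0],[0,0,0.012,0,0,0],[0,0,0,0,0,0],[0,0,0,0,0,0]]]'
python3 -m jog '[[[0,0,0,0,0,0],[0,0,0,0,0,0],[0,0,0,0,0,0],[0,0,0,0,0,0],[0,0,0,0,0,0],[0,0,0,0,0,0]]]' 0 8
python3 - <<'E'
from h import *
s=get_state(); M=R.from_quat(s["eef_rot"]).as_matrix(); print(s["tool_pos"],"F tool",M.T@s["contact_force"],"mom",s["moment"],s["q"].round(2))
E
```

```text
clock: 15.62
tool_pos: [0.6121, -0.0144, 0.1387]
eef_rot: [-0.569, 0.822, 0.0, 0.0]
contact_force: [-0.5, 0.0, 0.7]
opening: 0.569
finger_force: 0.0
clock: 16.38
tool_pos: [0.6119, -0.0149, 0.1379]
eef_rot: [-0.569, 0.823, 0.0, 0.0]
contact_force: [2.3, -1.3, 2.7]
opening: 0.268
finger_force: 8.0
[ 0.6119141  -0.01487547  0.13791707] F tool [ 0.42800046 -2.60709593 -2.66197729] mom [-0.07976449 -0.29181959  0.07672274] [ 0.5   1.05 -1.13  1.67  1.04  1.14  1.85]
```

Centred grip (23.6 mm, 2.6 N sideways). I'll firm the grip and turn clockwise.

```bash
cat > m.py <<'E'
from h import *
s=get_state(); M=R.from_quat(s["eef_rot"]).as_matrix(); ms=[]
print("yaw",np.arctan2(M[1,0],M[0,0]).round(3),"Ft",(M.T@s["contact_force"]).round(1),"Mt",(M.T@s["moment"]).round(3),"t7",s["joint_torque"][6].round(3),"q7",s["q"][6].round(2),"t",s["clock"])
E
python3 -m jog '[[[0,-0.0003,0,0,0,0],[0,0,0,0,0,0],[0,0,0,0,0,0]]]' 0 40 | grep -E "force|open"; python3 m.py
python3 -m jog '[[[0,0,0,0,0,0.1],[0,0,0,0,0,0.1],[0,0,0,0,0,0.1],[0,0,0,0,0,0.1]]]'| grep -E "force|open"; python3 m.py
python3 -m jog '[[[0,0,0,0,0,0.1],[0,0,0,0,0,0.1],[0,0,0,0,0,0.1],[0,0,0,0,0,0.1]]]'| grep -E "force|open"; python3 m.py
```

```text
contact_force: [1.1, -1.1, 4.9]
opening: 0.265
finger_force: 40.0
yaw -1.932 Ft [ 0.6 -1.4 -4.9] Mt [ 0.215  0.09  -0.018] t7 0.018 q7 1.85 t 16.75
contact_force: [1.1, -1.4, 5.0]
opening: 0.261
finger_force: 40.0
yaw -2.335 Ft [ 0.3 -1.7 -5. ] Mt [ 0.319 -0.02   0.017] t7 0.713 q7 1.48 t 17.25
contact_force: [0.4, -1.0, 5.0]
opening: 0.262
finger_force: 40.0
yaw -2.735 Ft [ 0.1 -1.  -5. ] Mt [ 0.332 -0.203 -0.01 ] t7 0.7 q7 1.12 t 17.75
```

```bash
python3 - <<'E'
from h import *
c=cam("wrist"); s=get_state(); o=np.array([*s["tool_pos"][:2],0])
M=R.from_quat(s["eef_rot"]).as_matrix()
print("top",w2p(c,o+[0,0,.164]))
for a in (0,90,180,270): print(a,w2p(c,o+M@(.011*np.array([np.cos(np.radians(a)),np.sin(np.radians(a)),0]))+[0,0,.164]))
cv2.imwrite("pics/w7.png",c[0])
g=cv2.cvtColor(c[0],cv2.COLOR_BGR2GRAY); print(g[330:386:4,270:362:4])
E
python3 m.py
```

```text
top [309.99197576 352.06437572]
0 [309.98949279 323.43912684]
90 [342.3013948 352.1374301]
180 [309.99434096 379.33187664]
270 [277.67541422 351.99130518]
[[ 23  25  32  63  53  98 107 107 106 103 104 107 101 109 101 104 106  96
   51  43  31  26  25]
 [ 22  22  31  70 105 104 102 103 102 100 117 130 114  99 103 105 104 103
  100  90  34  25  21]
 [ 22  25  30  71 105 102 105 100 143 228 227 227 227 224 127 100 102 104
  104  59  26  22  23]
 [ 24  29  27  92 103 107 105 147 228 227 228 229 229 227 230 117 106 104
  100  79  71  24  23]
 [ 23  21  31 104 103 105 106 225 228 225 224 226 226 227 229 203 103 102
  103 100  19  28  26]
 [ 20  20  30 106 107 107 106 224 225 224 225 225 225 223 224 230 255 255
  255 255  33  26  28]
 [ 26  16  26  95 102 107 103 222 220 221 221 221 223 221 221 199 103 102
  104  78  27  20  20]
 [ 23  27  28  64 103 103 105 161 222 221 220 220 221 225 222 124 103 105
  102  56  28  13  20]
 [ 58  52  23 111 103 101 103  97 168 225 227 226 226 224 135 102 104 105
  107 107  20  51  63]
 [ 67  62  32 154 152 103 103 100 102 102 127 145 121 105 105 103 103 112
  155 148  26  58  67]
 [ 70  59  67 125 123 128 100 106 102  99 102 104 110 104 107 103 115 156
  156 147  62  59  70]
 [ 70  61 114 113 105 103 102 102 102 106 102  99 104 104 105 104 113 118
  127 104  95  62  70]
 [ 72  66 119 116 104  96  93  90  93  95 101 100 107 112 105  99  98 104
  100 103 103  62  68]
 [ 45  48  52  55  51  51  46  51  50  54  51  50  51  56  53  49  54  50
   54  49  52  46  48]]
yaw -2.738 Ft [-1.1 -1.2 -3.5] Mt [ 0.205 -0.275  0.045] t7 -0.004 q7 1.12 t 17.8
```

The knob turns with the fingers: its white line still points right at row 350 in the wrist frame. I'll carry on in small steps, watching the still torque.

```bash
j(){ grep -E "finger_f" ; python3 m.py; }
python3 -m jog '[[[0,0,0,0,0,0.1],[0,0,0,0,0,0.1],[0,0,0,0,0,0.1],[0,0,0,0,0,0.1]]]'|j
python3 -m jog '[[[0,0,0,0,0,0],[0,0,0,0,0,0]]]'|j
python3 -m jog '[[[0,0,0,0,0,0.1],[0,0,0,0,0,0.1]]]'|j
python3 -m jog '[[[0,0,0,0,0,0],[0,0,0,0,0,0]]]'|j
```

```text
finger_force: 40.0
yaw -3.134 Ft [-1.1 -1.2 -4. ] Mt [ 0.255 -0.259 -0.03 ] t7 0.685 q7 0.77 t 18.3
finger_force: 40.0
yaw -3.129 Ft [-1.9 -1.8 -5.3] Mt [ 0.345 -0.344  0.038] t7 0.044 q7 0.77 t 18.55
finger_force: 40.0
yaw 2.951 Ft [-2.7 -2.2 -5.5] Mt [ 0.256 -0.416 -0.006] t7 0.681 q7 0.59 t 18.8
finger_force: 40.0
yaw 2.955 Ft [-1.4 -1.4 -5.6] Mt [ 0.317 -0.452  0.07 ] t7 0.048 q7 0.6 t 19.05
```

```bash
j(){ grep -E "finger_fx" ; python3 m.py; }
python3 -m jog '[[[0,0,0,0,0,0.1],[0,0,0,0,0,0.1]]]'|j
python3 -m jog '[[[0,0,0,0,0,0],[0,0,0,0,0,0]]]'|j
python3 -m jog '[[[0,0,0,0,0,0.1],[0,0,0,0,0,0.1]]]'|j
python3 -m jog '[[[0,0,0,0,0,0],[0,0,0,0,0,0]]]'|j
```

```text
yaw 2.752 Ft [-2.2 -2.1 -6. ] Mt [ 0.277 -0.496 -0.048] t7 0.672 q7 0.42 t 19.3
yaw 2.755 Ft [-2.7 -0.7 -6.5] Mt [ 0.21  -0.488  0.089] t7 0.048 q7 0.42 t 19.55
yaw 2.552 Ft [-2.2 -0.5 -6.3] Mt [ 0.182 -0.556 -0.06 ] t7 0.662 q7 0.25 t 19.8
yaw 2.555 Ft [-2.6 -1.6 -6.1] Mt [ 0.119 -0.554  0.042] t7 0.049 q7 0.25 t 20.05
```

```bash
j(){ grep -E "finger_fx" ; python3 m.py; }
python3 -m jog '[[[0,0,0,0,0,0.1],[0,0,0,0,0,0.1]]]'|j
python3 -m jog '[[[0,0,0,0,0,0],[0,0,0,0,0,0]]]'|j
python3 -m jog '[[[0,0,0,0,0,0.1],[0,0,0,0,0,0.1]]]'|j
python3 -m jog '[[[0,0,0,0,0,0],[0,0,0,0,0,0]]]'|j
```

```text
yaw 2.352 Ft [-2.1 -0.9 -6.6] Mt [ 0.113 -0.634 -0.078] t7 0.652 q7 0.08 t 20.3
yaw 2.355 Ft [-2.7 -0.9 -6.3] Mt [ 0.055 -0.566  0.059] t7 0.049 q7 0.09 t 20.55
yaw 2.152 Ft [-2.1  0.2 -6.4] Mt [ 0.017 -0.576 -0.094] t7 0.599 q7 -0.08 t 20.8
yaw 2.155 Ft [-2.8 -0.1 -6.2] Mt [ 0.014 -0.636  0.022] t7 -0.003 q7 -0.08 t 21.05
```

```bash
j(){ grep -E "finger_fx" ; python3 m.py; }
python3 -m jog '[[[0,0,0,0,0,0.1]]]'|j
python3 -m jog '[[[0,0,0,0,0,0],[0,0,0,0,0,0]]]'|j
python3 -m jog '[[[0,0,0,0,0,0.1]]]'|j
python3 -m jog '[[[0,0,0,0,0,0],[0,0,0,0,0,0]]]'|j
```

```text
yaw 2.054 Ft [-2.8 -0.4 -7.2] Mt [-0.029 -0.597 -0.173] t7 0.68 q7 -0.16 t 21.175
yaw 2.056 Ft [-2.2  1.2 -6.7] Mt [-0.01  -0.627 -0.11 ] t7 -0.096 q7 -0.16 t 21.425
yaw 1.954 Ft [-3.2  1.2 -6.7] Mt [-0.049 -0.612 -0.183] t7 0.682 q7 -0.24 t 21.55
yaw 1.956 Ft [-3.2  0.3 -7. ] Mt [-0.096 -0.6   -0.13 ] t7 -0.098 q7 -0.24 t 21.8
```

The still torque jumped to −0.1 and stays there, so the knob began slipping at yaw about 2.1. About 0.15 rad of slip so far. I'll add 0.45 rad.

```bash
j(){ grep -E "finger_fx" ; python3 m.py; }
python3 -m jog '[[[0,0,0,0,0,0.09],[0,0,0,0,0,0.09],[0,0,0,0,0,0.09]]]'|j
python3 -m jog '[[[0,0,0,0,0,0.09],[0,0,0,0,0,0.09],[0,0,0,0,0,0],[0,0,0,0,0,0]]]'|j
python3 - <<'E'
from h import *
c=cam("wrist"); g=cv2.cvtColor(c[0],cv2.COLOR_BGR2GRAY)
print([ (y,int(x)) for x in range(332,348,3) for y in [int(np.argmax(g[335:370,x]))+335]])
E
```

```text
yaw 1.683 Ft [-3.   1.5 -6.6] Mt [-0.276 -0.535 -0.137] t7 0.394 q7 -0.46 t 22.175
yaw 1.506 Ft [-2.1  0.5 -6.3] Mt [-0.313 -0.559 -0.132] t7 -0.098 q7 -0.6 t 22.675
[(350, 332), (350, 335), (350, 338), (350, 341), (350, 344), (350, 347)]
```

```bash
python3 -m jog '[[[0,0,0,0,0,0],[0,0,0,0,0,0],[0,0,0,0,0,0],[0,0,-0.03,0,0,0],[0,0,-0.05,0,0,0],[0,0,-0.025,0,0,0],[0,0,0,0,0,0],[0,0,0,0,0,0]]]' 0.05
python3 - <<'E'
from h import *
c=cam("wrist"); s=get_state(); M=R.from_quat(s["eef_rot"]).as_matrix(); o=np.array([.6112,-.0145,0])
k=w2p(c,o+[0,0,.164]); u,v=k.astype(int); print(k,"tool y yaw",np.arctan2(M[1,1],M[0,1]))
cr=cv2.resize(c[0][v-90:v+60,u-100:u+100],None,fx=4,fy=4,interpolation=cv2.INTER_CUBIC); cv2.imwrite("pics/w8.png",cr)
E
```

```text
clock: 23.72
tool_pos: [0.6109, -0.0151, 0.2413]
eef_rot: [0.731, 0.682, -0.001, -0.001]
contact_force: [-0.1, -0.7, -0.3]
opening: 0.57
finger_force: 0.0
[316.79728166 248.83240046] tool y yaw -0.06878493512312839
```

View pics/w8.png

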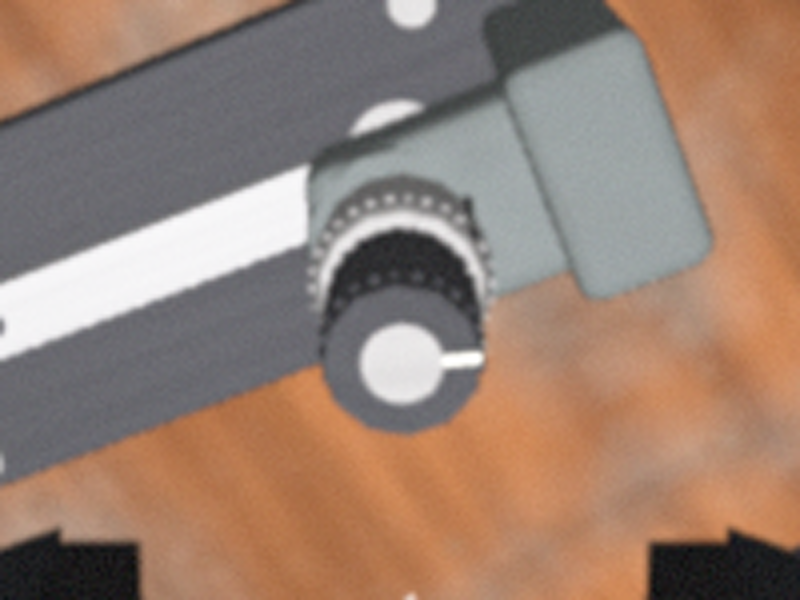

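The knob's white line points about 3° above right at (465, 360). The thimble's black line sits at about 39°, around (468, 215), so the slip is about 0.6 rad. The bar is still clamped in line and the hand is clear, so I'm handing in.

```bash
python3 -c "
from plant import *
print(finish_job())"
```

```text
the job is handed in; nothing more can be done
None
```

The job is handed in: the bar is clamped flat under the spindle, the knob slipped about 0.6 rad (estimated from the last picture), the hand is off everything, and the tape roll and tin were not touched; no verdict came back.

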